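# Set out the flange-fixing kit on the bench mat

### The job

Set out the kit for fixing the duct flange round the rivet tin and the tape roll, which stand in a row on the rubber mat: drop the bolt inside the core of the tape roll so that it cannot roll away, stand the tape measure upright midway between the tin and the roll with its long side running front to back, lay the drill-bit box flat on the middle of the tin's lid, and lay the spanner flat on the mat in front of the tape measure, centred, parallel to the mat's front edge and about 3 cm in from it. Do not shift the tin, and leave the scriber, the screwdriver and the white marker pen alone.

Things in the scene. Friction and masses are not known exactly. Their poses are not given: they have to be found in the camera images.
- mat: dark rubber bench mat, fixed, 190 x 310 x 2 mm, with a thin grey border line. Origin at the centre of its underside (on the table top); x runs from its front (the long edge nearest the robot) to its back, y to its left, z up. Its front edge is at x = -0.095. The tin and the roll stand on it at x = +0.04, y = +0.10 and -0.10 (within 3 mm); which of them is left and which right varies
- rivet_tin: closed round tin of rivets, white with a red lid, 85 mm diameter, 54 mm high, loose, 0.9 kg, standing on the mat. Origin at the centre of its underside, z up; the lid is flat and level on top, 53 mm above the origin
- tape_roll: roll of grey duct tape lying flat on the mat, open core upward, stuck down to the mat, outer diameter 100 mm, 46 mm high, open core about 64 mm diameter through which the mat is seen. Origin at the centre of its underside, z up. A second roll like it stands far back on the table, off the mat: not that one
- tape_measure: yellow and black tape measure standing upright, 35 mm wide (x), 83 mm long (y, of which the metal hook end at -y is 14 mm and low), 66 mm high, 0.32 kg. Origin at the centre of its underside; the solid case spans y = -0.028 to +0.041, so the case's middle is 6 mm toward +y. Grasp it across its width, along x
- bit_box: closed green drill-bit box lying flat, 46 mm (x) by 76 mm (y) by 26 mm high, 0.25 kg. Origin at the centre of its underside. Grasp it across x
- bolt: plain steel M8 bolt lying on its side, 38 mm long along y, head 15 mm wide, 13 mm high, light (22 g); beware of the thin flat white plastic offcuts strewn over the table, which look a little like it. Origin at its middle, on the underside. Grasp it across x
- spanner: flat steel open-ended spanner, 25 mm wide (x), 160 mm long (y), 6 mm thick, lying flat. Origin at the middle of its underside. Grasp it across x at its middle
- scriber: bystander: thin steel scriber 125 mm long, lying at the left end of the table beside the spirit level; origin at the middle of its underside
- screwdriver: bystander: screwdriver with an orange handle, 185 mm long, lying near the table's edge in front of the robot; origin at the middle of its underside
- marker: bystander: white marker pen with a black cap, 134 mm long, lying behind the mat to the right; origin at the middle of its underside
Things that resemble listed ones, but are neither listed nor needed, are in the scene too. What is shaped like the rivet_tin but blue is not meant. There is more than one size of the bit_box; the job needs the larger.

How it is judged:
By the outcome, as a careful person would: the job done as asked, in the order asked, and still so for the second after the job is handed in, with the robot touching nothing.
It also fails if it takes over 96 s, if anything falls off the work surface, if the arm or the gripper's body presses on something with over 40 N, if the wrist force passes 120 N, or if a joint passes its speed limit or range.

### The arm

A 6-joint arm with a two-finger parallel gripper is mounted at the origin on a cart in front of the work surface, level with it; the furniture and walls round the work are solid. World frame = base frame: x ahead of the robot, y to its left, z up, the work surface at z = 0. Lengths are in m, angles in rad, forces in N, time in s.
With the tool pointing down it reaches from about 0.35 to 0.85 m from the base axis. Payload 8.1 kg.
Tool frame: the origin (TCP) lies at the very end of the fingers, on their centre line; the grasp point (between the pads) lies 19 mm behind it; z points along the fingers, y is the line along which they close (so a half turn about z gives the same grasp; the last joint's range is limited). The gripper opens to 93 mm and grips with 3 to 60 N. Pads are 15 mm wide; open, the fingers measure 128 mm over their backs; the gripper's body (75 mm by 188 mm) begins 65 mm behind the grasp point.
Start: joints at [1.218, 0.13, 1.488, -0, 1.523, -0.085], TCP at [0.159, 0.579, 0.219] pointing down, gripper open.
Joint ranges: [-2.96, 2.96], [-0.89, 2.26], [0.02, 2.5], [-1.34, 4.48], [0, 2.73], [-2.66, 2.66]. Speed limits (rad/s): [2.39, 2.39, 2.79, 3.14, 3.14, 3.14].

### API

Orientations are given as a rotation vector (axis times angle).
In Python, from plant import monitor, eyes, ticket gives the robot as it stands.
- The arm moves only by the tool arm_command, never from a script. Its argument "deltas" is a list that holds one entry, the list of rows, each a list of 6 numbers: the shift along the world's x, y, z in cm, then the turn, a rotation vector about the world's x, y, z in degrees. In form: [[[tx, ty, tz, rx, ry, rz], ...]]. A call has 1 to 12 rows; each row shifts and turns the commanded pose from where the row before left it; what a row does not reach is not made up. A row lasts 1/12 s, in which the tool goes at most 41.7 mm and 7.16 degrees, less where a joint would pass 70% of its speed; a pose out of reach is approached as far as the arm can. A call is refused whole if a number of a shift passes 4.17 or a number of a turn 7.16, either way. A call with a gripper value outside its range is refused whole. "gripper" is the opening, from -1 (shut) to 1 (fully open), set as the call begins (left out, the last holds). The fingers move at their own pace and stop on an object; "squeeze" is the grip in N (left out, the last holds). Time passes only in rows, so rows that do not move let the fingers close. It gives the time, the measured TCP pose, the force, the opening and the grip force at its end, in the units of the state.
- monitor.read_state(): the state, without advancing time (a new reading comes with each control period).
- eyes.read_camera(name): name is "side" or "top" or "wrist"; returns the picture (480x640x3 uint8, blue, green, red); there is no depth.
- eyes.camera_model(name): a dict with "fx", "fy", "cx", "cy" (pixels), "rvec" (rotation vector, rad) and "tvec" (3), from world to camera coordinates, as OpenCV has them. Camera axes: x right, y down, z forward; pixel columns grow to the right and rows downward; lengths in m; the calibration is good to about 2 mm. A picture is of the moment at which its call begins: read the wrist's pose just before it. camera_model takes no time and is no camera call; for the wrist camera it gives the pose at the moment of the call.
- ticket.close_job(): hands the job in; it is judged then, once.
The state is a dict: "t": time; "q": joint angles; "dq": joint speeds; "joint_torque": joint torques, N m; "tool_pos": TCP position; "orientation": TCP orientation; "force": force on the tool from outside, world axes, zero at the start; "wrist_torque": the same for the moment, N m; "opening": finger opening in m; "gripper_force": force on a finger pad.
Only numpy, scipy, OpenCV 4.12 (cv2) and the standard library are available. Lean on these libraries where they do the work, as an engineer would, in place of code of your own. Each camera call takes 0.05 s, during which the arm holds its last target. There are 200 camera calls.

## Working session

There is one attempt and no reset: what is moved stays moved. The work goes in short steps, Python scripts to look and compute and a tool call to move; the robot and the scene stay as the last step left them, time stands still between calls to the robot, and variables do not carry over. Pictures are saved under pics/ and viewed, at most 14 in all, crops included, and the job is handed in when it is done.

Besides the shell and the picture viewer there is one more tool, called as name([rows], argument=value, ...), one row to a line, values as JSON. arm_command: Moves the arm, as the interface text tells. Its arguments: {"type":"object","properties":{"deltas":{"type":"array"},"gripper":{"type":"number"},"squeeze":{"type":"number"}},"required":["deltas"]}

```bash
mkdir -p pics
cat > h.py <<'E'
import numpy as np, cv2
from plant import monitor, eyes, ticket
def cam(n):
    m=eyes.camera_model(n); K=np.array([[m['fx'],0,m['cx']],[0,m['fy'],m['cy']],[0,0,1.]])
    return K,cv2.Rodrigues(np.array(m['rvec'],float))[0],np.array(m['tvec'],float)
def ray(c,uv,z):
    K,R,t=c; uv=np.atleast_2d(np.array(uv,float))
    d=(R.T@np.linalg.inv(K)@np.c_[uv,np.ones(len(uv))].T).T; o=-R.T@t
    return o+d*((z-o[2])/d[:,2])[:,None]
def proj(c,P):
    K,R,t=c; p=(K@(R@np.atleast_2d(P).T+t[:,None])).T; return p[:,:2]/p[:,2:]
def st():
    s=monitor.read_state(); print('t',round(s['t'],2),'pos',np.round(s['tool_pos'],4),'ori',np.round(s['orientation'],3),'F',np.round(s['force'],1),'op',round(s['opening'],4),'q',np.round(s['q'],2)); return s
E
python3 - <<'E'
from h import *
st()
for n in ['top','side','wrist']:
    im=eyes.read_camera(n); cv2.imwrite(f'pics/{n}0.png',im); K,R,t=cam(n); print(n,K[0,0],(-R.T@t).round(3),R.round(2).tolist())
E
```

```text
t 0.0 pos [0.1586 0.5781 0.2176] ori [-4.190e-01 -3.113e+00  3.000e-03] F [-0.3  0.2 -0.7] op 0.093 q [ 1.22  0.13  1.49 -0.    1.52 -0.09]
top 511.04590100702876 [0.404 0.048 0.992] [[-0.02, -1.0, 0.01], [-0.99, 0.02, -0.16], [0.16, -0.02, -0.99]]
side 474.7695850009225 [0.434 0.88  0.631] [[-0.99, -0.11, 0.0], [-0.07, 0.57, -0.82], [0.09, -0.81, -0.58]]
wrist 385.85098415218107 [0.082 0.6   0.384] [[0.26, 0.96, -0.0], [0.92, -0.25, 0.29], [0.28, -0.08, -0.96]]
```

View pics/top0.png

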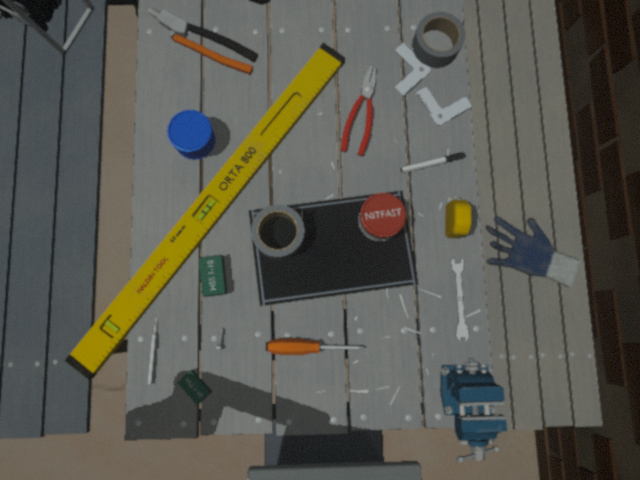

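View pics/side0.png

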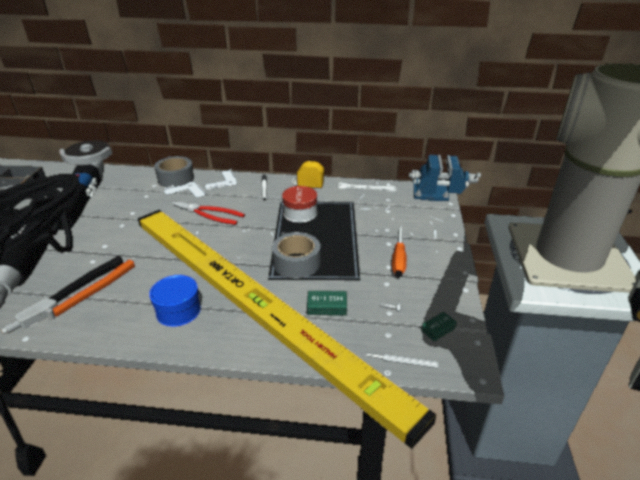

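Top view: the roll (278,231) is on the left of the mat and the tin (383,216) on the right. Other items:
- **Tape measure:** (459,218).
- **Spanner:** (460,300).
- **Bit boxes:** (213,276) is the larger and the one needed. (193,386) is the smaller.
- **Bolt:** the shape at (220,338), with a head and a shadow, fits. The white slivers at about (400,310) are offcuts.

The side view agrees: bolt (391,307), big box (327,302), small box (438,326). I'll confirm with an enlarged crop and measure.

```bash
cat > m.py <<'E'
from h import *
im=cv2.imread('pics/top0.png'); c=cam('top'); hsv=cv2.cvtColor(im,cv2.COLOR_BGR2HSV)
def crop(u,v,r,s): return cv2.resize(im[v-r:v+r,u-r:u+r],(s,s),interpolation=cv2.INTER_CUBIC)
A=np.hstack([crop(220,338,22,260),crop(205,276,35,260),crop(193,386,35,260)])
B=np.hstack([crop(459,218,35,260),crop(459,300,50,260),crop(410,305,30,260)])
cv2.imwrite('pics/crops.png',np.vstack([A,B]))
def blob(mask,box,name,z):
    x0,y0,x1,y1=box; m=np.zeros_like(mask); m[y0:y1,x0:x1]=mask[y0:y1,x0:x1]
    cs=cv2.findContours(m,cv2.RETR_EXTERNAL,cv2.CHAIN_APPROX_NONE)[0]
    k=max(cs,key=cv2.contourArea)
    W=ray(c,k[:,0,:],z)[:,:2]
    r=cv2.minAreaRect((W*1000).astype(np.float32)); print(name,'minrect mm',np.round(r[0],1),np.round(r[1],1),round(r[2],1),'px',np.round(cv2.boundingRect(k)))
    return W
def rng(lo,hi): return cv2.inRange(hsv,np.array(lo),np.array(hi))
g=im.max(2)
if __name__=='__main__':
    red=rng((0,120,60),(12,255,255))|rng((168,120,60),(180,255,255))
    blob(red,(350,185,415,250),'lid',.056)
    yel=rng((18,120,80),(35,255,255)); blob(yel,(435,190,480,245),'tape top',.066)
    gr=rng((60,90,20),(95,255,255)); blob(gr,(190,245,240,305),'bigbox',.026); blob(gr,(170,365,215,410),'smallbox',.02)
    W=blob(cv2.inRange(g,150,255),(210,322,230,355),'bolt',.006)
    W=blob(cv2.inRange(g,165,255),(445,252,475,348),'spanner',.004)
    print('g patches',g[330:348,212:228])
E
python3 m.py
```

```text
lid minrect mm [ 606.2 -103.4] [83.1 84.4] 88.7 px [361 193  45  45]
tape top minrect mm [ 594.8 -241.9] [46.7 69.7] 86.1 px [446 200  26  37]
bigbox minrect mm [503.5 222. ] [70.6 44.9] 5.8 px [200 256  26  39]
smallbox minrect mm [296.4 239.2] [26.4 13.1] 39.9 px [195 383  14  14]
bolt minrect mm [386.9 222.4] [3.8 1.9] 88.6 px [212 337   3   2]
spanner minrect mm [ 432.7 -253.4] [0. 0.] 0.0 px [461 307   1   1]
g patches [[117 118 117 119 118 114 111 113 120 119 101  78  74  96 112 115]
 [117 117 116 118 115 116 113 115 122 118  98  76  73  95 112 116]
 [117 117 118 116 114 116 116 112 117 114  94  69  76  98 113 118]
 [118 119 113 117 117 116 112 110 116 110  87  68  76  96 110 116]
 [118 119 120 118 119 116 113 112 113 104  83  72  84 105 112 115]
 [125 131 127 122 119 117 113 118 115 101  79  74  94 109 113 114]
 [141 146 143 134 125 114 113 120 118 101  79  72  96 111 115 116]
 [150 154 152 144 131 118 114 123 119  98  76  78  97 111 114 117]
 [148 151 151 147 134 122 117 117 114  93  72  73  99 111 114 115]
 [146 145 149 145 133 118 119 117 110  87  74  75  97 111 112 117]
 [141 145 143 137 127 118 120 117 104  82  67  75  99 112 116 115]
 [126 132 129 124 119 114 114 113  99  82  65  73  95 111 114 116]
 [121 123 120 119 115 112 112 109  96  82  62  73 100 110 112 116]
 [117 118 119 118 115 109 106 104  94  77  65  73  96 112 113 116]
 [119 119 118 119 111 104 103  98  85  73  60  72  89 105 113 114]
 [117 119 120 122 115 110 106  99  79  69  60  65  79  97 113 113]
 [118 118 118 122 129 130 130 117  97  73  66  64  72  97 109 115]
 [118 116 114 123 140 148 148 138 113  84  67  66  75 101 112 116]]
```

View pics/crops.png

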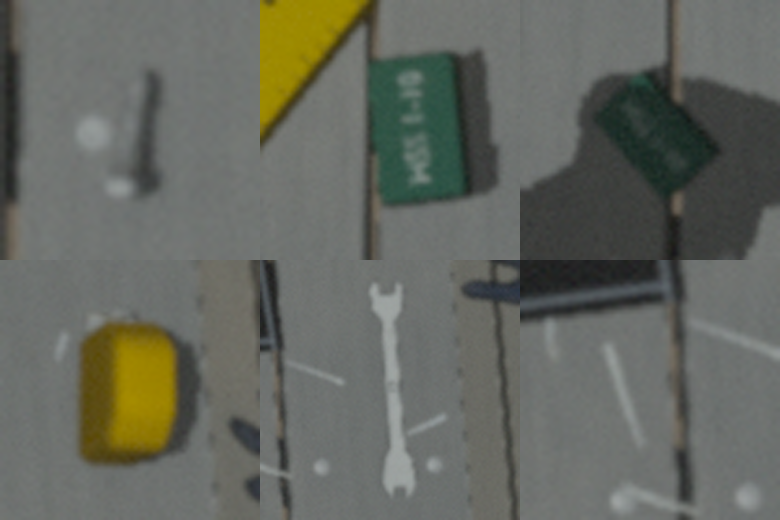

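The crop confirms the bolt: a shank with a bright head at top px (218,347), tail near (222,330); the white dot beside it is a screw head in the table. The larger MSS box is at (213,276). The tape measure's metal hook points to +x, and the spanner has two open ends. Next I'll measure the mat, roll, tin, spanner and bolt.

```bash
cat > m2.py <<'E'
from m import *
K=c
dark=cv2.inRange(g,0,75); m=np.zeros_like(dark); m[185:312,245:418]=dark[185:312,245:418]
m=cv2.morphologyEx(m,cv2.MORPH_OPEN,np.ones((5,5)))
pts=np.argwhere(m)[:,::-1]; W=ray(c,pts,.002)[:,:2]
r=cv2.minAreaRect((W*1000).astype(np.float32)); print('mat',np.round(r[0],1),np.round(r[1],1),r[2]); print(cv2.boxPoints(r).round(0).tolist())
# spanner: bright relative to background
s=cv2.inRange(g,133,255); n,l,stt,ce=cv2.connectedComponentsWithStats(s[250:350,440:480])
i=1+np.argmax(stt[1:,4]); p=np.argwhere(l==i)[:,::-1]+[440,250]; W=ray(c,p,.004)[:,:2]
r=cv2.minAreaRect((W*1000).astype(np.float32)); print('span',np.round(r[0],1),np.round(r[1],1),r[2],'bbox',stt[i])
for a in [(218.5,348),(222,330),(220,339)]: print('bolt',ray(c,a,.007)[0].round(4))
print('level edge',ray(c,[(199.6,241),(170,278)],.02).round(3))
# side-camera bolt check
cs=cam('side'); print(proj(cs,ray(c,(220,339),.007)))
sim=cv2.imread('pics/side0.png')
# roll core: dark ellipse inside
hs=cv2.inRange(hsv,(0,0,60),(180,80,140)); 
out=cv2.resize(im[180:315,240:425],None,fx=4,fy=4,interpolation=cv2.INTER_CUBIC); cv2.imwrite('pics/mat.png',out)
E
python3 m2.py
```

```text
mat [561.9 -15.2] [179.6 303. ] 6.275954246520996
[[456.0, 126.0], [489.0, -176.0], [668.0, -156.0], [635.0, 145.0]]
span [ 449.  -251.6] [ 23.9 154.1] 89.65486145019531 bbox [ 11   9  18  81 549]
bolt [0.3672 0.2118 0.007 ]
bolt [0.4005 0.2053 0.007 ]
bolt [0.3838 0.209  0.007 ]
level edge [[0.57  0.247 0.02 ]
 [0.5   0.302 0.02 ]]
[[390.8618265  305.24157236]]
```

View pics/mat.png

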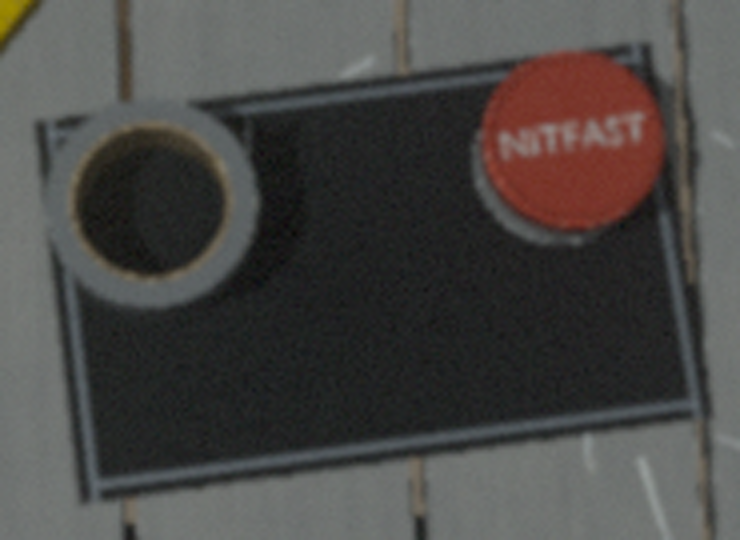

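The enlarged mat gives outer corners at crop (38,120), (82,500), (706,415) and (648,43), the roll's top circle centre at (152,203), and the lid centre at (573,141).

```bash
cat > fr.py <<'E'
from h import *
c=cam('top'); f=lambda a:np.array(a)/4.+[240-.375,180-.375]
P=ray(c,f([(38,120),(82,500),(706,415),(648,43)]),.002)[:,:2]
L=np.array([[.095,.155],[-.095,.155],[-.095,-.155],[.095,-.155]])
Lc,Pc=L-L.mean(0),P-P.mean(0); th=np.arctan2((Lc[:,0]*Pc[:,1]-Lc[:,1]*Pc[:,0]).sum(),(Lc*Pc).sum())
R2=np.array([[np.cos(th),-np.sin(th)],[np.sin(th),np.cos(th)]]); ctr=P.mean(0)
if __name__=='__main__':
    print('mat',ctr.round(4),np.degrees(th).round(2),'resid mm',((P-(ctr+L@R2.T))*1000).round(1).tolist())
    roll=ray(c,f((152,203)),.046)[0,:2]; lid=ray(c,f((573,141)),.054)[0,:2]
    inv=lambda p:(R2.T@(p-ctr)).round(4)
    print('roll',roll.round(4),inv(roll),'tin',lid.round(4),inv(lid))
    print('tape tgt',ctr+R2@[.04,0],'span tgt',ctr+R2@[-.065,0],ctr+R2@[-.0525,0])
    s=st(); print(cv2.Rodrigues(s['orientation'])[0].round(3).tolist())
E
python3 fr.py
```

```text
mat [ 0.5571 -0.0088] 6.11 resid mm [[-0.7, -2.2], [0.6, -2.1], [1.2, 3.2], [-1.1, 1.1]]
roll [0.5829 0.0952] [0.0367 0.1006] tin [ 0.6065 -0.1034] [ 0.0391 -0.0993]
tape tgt [ 0.59689784 -0.00457063] span tgt [ 0.49249526 -0.01575552] [ 0.50492414 -0.01442399]
t 0.15 pos [0.1586 0.5782 0.2178] ori [-4.190e-01 -3.113e+00  2.000e-03] F [-0.4 -0.5  0. ] op 0.0928 q [ 1.22  0.13  1.49  0.    1.52 -0.09]
[[-0.964, 0.265, -0.001], [0.265, 0.964, -0.001], [0.0, -0.001, -1.0]]
```

arm_command([
  [[2.05,-3.36,-0.9,0,0,0.4],[2.05,-3.36,-0.9,0,0,0.4],[2.05,-3.36,-0.9,0,0,0.4],[2.05,-3.36,-0.9,0,0,0.4],[2.05,-3.36,-0.9,0,0,0.4],[2.05,-3.36,-0.9,0,0,0.4],[2.05,-3.36,-0.9,0,0,0.4],[2.05,-3.36,-0.9,0,0,0.4],[2.05,-3.36,-0.9,0,0,0.4],[2.05,-3.36,-0.9,0,0,0.4],[2.0,-3.36,-0.9,0,0,0.4],[0,0,0,0,0,0]],
], gripper=0)

```text
t: 1.15
tool_pos: [0.3855, 0.2032, 0.1178]
orientation: [-0.308, -3.126, 0.005]
force: [0.1, 0.3, -0.0]
opening: 0.0464
gripper_force: 0.0
```

```bash
cat > look.py <<'E'
import sys
from h import *
n=sys.argv[1]; s=st(); c=cam('wrist'); np.savez(f'pics/{n}.npz',K=c[0],R=c[1],t=c[2])
im=eyes.read_camera('wrist'); cv2.imwrite(f'pics/{n}.png',im)
Rm=cv2.Rodrigues(s['orientation'])[0]; print('tooly yaw',np.degrees(np.arctan2(Rm[1,1],Rm[0,1])).round(1),'TCP foot px',proj(c,[[*s['tool_pos'][:2],.006]]).round(1))
E
python3 look.py w1
```

```text
t 1.15 pos [0.3855 0.2032 0.1178] ori [-0.308 -3.126  0.005] F [ 0.1  0.3 -0. ] op 0.0464 q [ 0.37 -0.26  2.04 -0.    1.35 -1.  ]
tooly yaw 78.8 TCP foot px [[320.  239.3]]
```

View pics/w1.png

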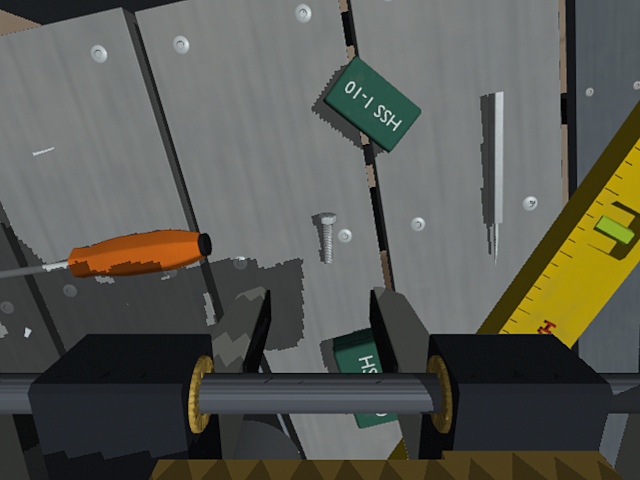

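Wrist view: the bolt, head (325,217) and tail (328,262), lies almost under the TCP (320,239).

```bash
cat > wl.py <<'E'
from h import *
def wc(n):
    d=np.load(f'pics/{n}.npz'); return d['K'],d['R'],d['t']
E
python3 - <<'E'
from wl import *
a,b=ray(wc('w1'),[(325,215),(328,263)],.006)[:,:2]; print(a,b,(a+b)/2,np.linalg.norm(a-b),'axis deg',np.degrees(np.arctan2(*(b-a)[::-1])))
E
```

```text
[0.36798047 0.21039817] [0.40511146 0.20551176] [0.38654597 0.20795496] 0.03745113564219266 axis deg -7.496991668828818
```

arm_command([
  [[0.05,0.45,-3,0,0,3.7],[0,0,-3,0,0,0],[0,0,-3,0,0,0],[0,0,-1.5,0,0,0],[0,0,-0.9,0,0,0],[0,0,0,0,0,0],[0,0,0,0,0,0]],
])

```text
t: 1.78
tool_pos: [0.3841, 0.2143, 0.0061]
orientation: [-0.197, -3.135, -0.0]
force: [1.3, 0.4, 0.7]
opening: 0.0466
gripper_force: 0.0
```

arm_command([
  [[0,0,0,0,0,0],[0,0,0,0,0,0],[0,0,0,0,0,0],[0,0,0,0,0,0],[0,0,0,0,0,0],[0,0,0,0,0,0],[0,0,0,0,0,0]],
], gripper=-1, squeeze=20)

```text
t: 2.37
tool_pos: [0.3845, 0.2135, 0.006]
orientation: [0.199, 3.135, 0.0]
force: [0.4, -1.1, 3.4]
opening: 0.0107
gripper_force: 19.1
```

arm_command([
  [[0,0,3,0,0,0],[0,0,4,0,0,0],[2.5,-1.5,2.5,0,0,0],[3.2,-1.9,0,0,0,0],[3.2,-1.9,0,0,0,0],[3.2,-1.9,0,0,0,0],[3.2,-1.9,0,0,0,0],[3.2,-1.9,0,0,0,0],[1.5,-0.8,0,0,0,0],[0,0,0,0,0,0],[0,0,0,0,0,0],[0,0,0,0,0,0]],
])

```text
t: 3.37
tool_pos: [0.5833, 0.0959, 0.1]
orientation: [-0.198, -3.134, -0.0]
force: [0.2, 0.0, -0.2]
opening: 0.0109
gripper_force: 18.3
```

```bash
python3 look.py w2
```

```text
t 3.37 pos [0.5833 0.0959 0.1   ] ori [-0.198 -3.134 -0.   ] F [ 0.2  0.  -0.2] op 0.0109 q [ 0.08  0.19  1.64  0.    1.31 -1.37]
tooly yaw 82.8 TCP foot px [[319.5 246.3]]
```

View pics/w2.png

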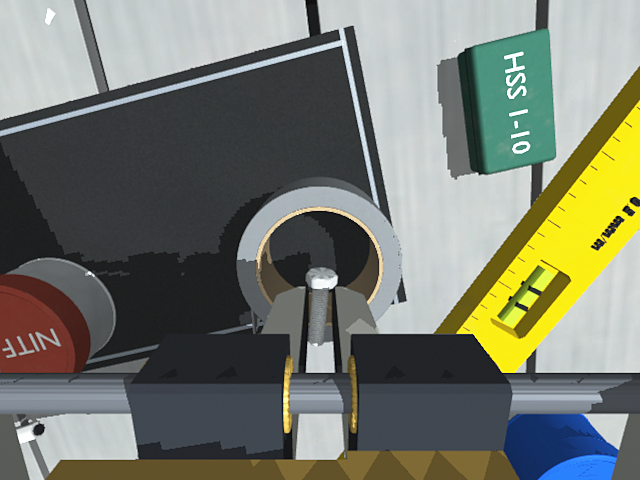

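The bolt is held with its head toward the robot at (321,275), and the roll's core rim is visible below: (258,262), (320,208), (383,258). The big box's top corners are (465,47), (549,30), (554,158), (484,173).

Run:
```python
from wl import *
c=wc('w2')
def circ(p):
    p=p[:,:2]; A=np.c_[2*p,np.ones(len(p))]; x=np.linalg.lstsq(A,(p**2).sum(1),rcond=None)[0]; return x[:2].round(4),np.sqrt(x[2]+x[0]**2+x[1]**2).round(4)
print('core',circ(ray(c,[(258,262),(320,208),(383,258),(271,232),(369,230)],.046)))
print('outer',circ(ray(c,[(236,265),(401,265),(318,187),(262,213),(376,211)],.046)))
p=ray(c,[(466,47),(549,30),(554,158),(484,173)],.026)[:,:2]; print('box',p.round(4).tolist(),p.mean(0),cv2.minAreaRect((p*1000).astype(np.float32)))
```

```text
core (array([0.5863, 0.0963]), np.float64(0.0381))
outer (array([0.5864, 0.0952]), np.float64(0.0498))
box [[0.4711, 0.1934], [0.4682, 0.2394], [0.5394, 0.2454], [0.5431, 0.203]] [0.50545198 0.22029887] ((505.322265625, 219.37725830078125), (72.63094329833984, 46.1304931640625), 4.783512592315674)
```

arm_command([
  [[0.2,0,0,0,0,0],[0,0,-3,0,0,0],[0,0,-3,0,0,0],[0,0,-1.5,0,0,0],[0,0,-0.8,0,0,0],[0,0,0,0,0,0],[0,0,0,0,0,0],[0,0,0,0,0,0]],
])

```text
t: 4.08
tool_pos: [0.5875, 0.0959, 0.0195]
orientation: [0.198, 3.133, 0.001]
force: [0.2, 0.0, 0.2]
opening: 0.0109
gripper_force: 18.3
```

arm_command([
  [[0,0,0,0,0,0],[0,0,0,0,0,0],[0,0,0,0,0,0],[0,0,0,0,0,0],[0,0,3,0,0,0],[0,0,4,0,0,0],[0,0,4,0,0,0],[0,0,2,0,0,0],[0,0,0,0,0,0]],
], gripper=-0.6)

```text
t: 4.83
tool_pos: [0.5903, 0.0958, 0.1552]
orientation: [0.198, 3.124, 0.002]
force: [0.4, 0.7, -0.4]
opening: 0.0183
gripper_force: 0.0
```

arm_command([
  [[0,-3.8,0.2,0,0,0],[0,-3.8,0.2,0,0,0],[0,-3.8,0.2,0,0,0],[0,-3.8,0.2,0,0,0],[0,-3.8,0.2,0,0,0],[0,-3.8,0.2,0,0,0],[0,-3.8,0.2,0,0,0],[0,-3.8,0.2,0,0,0],[0,-3.8,0.2,0,0,0],[0,0,0,0,0,0],[0,0,0,0,0,0],[0,0,0,0,0,0]],
], gripper=0.7)

```text
t: 5.83
tool_pos: [0.5858, -0.246, 0.1647]
orientation: [-0.2, -3.134, -0.002]
force: [-0.3, 0.2, -0.2]
opening: 0.0794
gripper_force: 0.0
```

```bash
python3 look.py w3
python3 - <<'E'
from h import *
im=eyes.read_camera('top'); cv2.imwrite('pics/top1.png',im)
a=cv2.imread('pics/w3.png'); b=cv2.resize(im[205:260,250:310],(160,147),interpolation=cv2.INTER_CUBIC)
o=np.zeros((480,800,3),np.uint8); o[:,:640]=a; o[:147,640:]=b; cv2.imwrite('pics/v3.png',o)
E
```

```text
t 5.83 pos [ 0.5858 -0.246   0.1647] ori [-2.000e-01 -3.134e+00 -2.000e-03] F [-0.3  0.2 -0.2] op 0.0794 q [-0.48  0.26  1.45  0.    1.44 -1.92]
tooly yaw 82.7 TCP foot px [[319.3 224.4]]
```

View pics/v3.png

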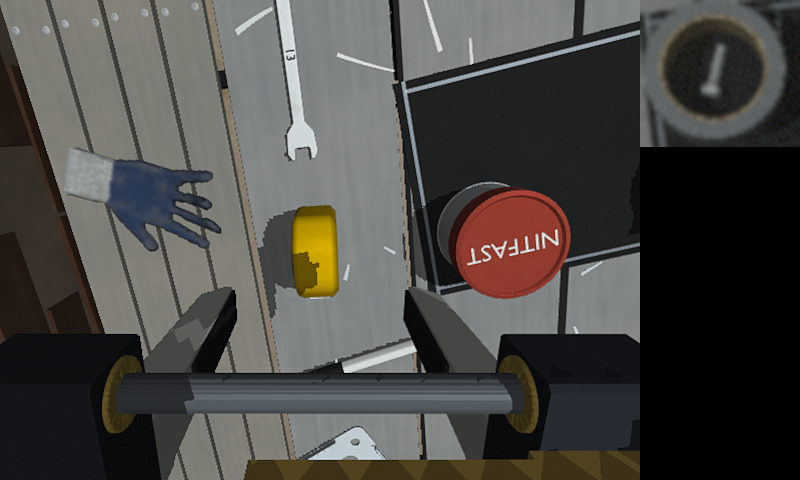

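The top inset shows the bolt lying inside the core. In the wrist view the tape measure's yellow case spans columns 293–339 and rows 206–297, clear of the tin, with its hook away from the robot (bottom of the image).

Run:
```python
from wl import *
c=wc('w3'); im=cv2.imread('pics/w3.png'); h=cv2.cvtColor(im,cv2.COLOR_BGR2HSV)
m=cv2.inRange(h,(18,120,50),(35,255,255)); m[:,:270]=0; m[:,360:]=0; m[320:]=0
k=max(cv2.findContours(m,0,1)[0],key=cv2.contourArea)
for z in (.066,.05):
  W=ray(c,k[:,0,:],z)[:,:2]; r=cv2.minAreaRect((W*1000).astype(np.float32)); print(z,np.round(r[0],1),np.round(r[1],1),r[2])
v=h[:,:,2]
for row in (225,240): print(row,[int(x) for x in v[row,286:346:2]])
print(cv2.boundingRect(k))
# spanner seen at end
print('camera',(-c[1].T@c[2]).round(3))
lid=cv2.inRange(h,(0,150,100),(6,255,255))|cv2.inRange(h,(174,150,100),(180,255,255)); k=max(cv2.findContours(lid,0,1)[0],key=cv2.contourArea)
W=ray(c,k[:,0,:],.054)[:,:2]; print('lid',cv2.minEnclosingCircle((W*1000).astype(np.float32)),(W.max(0)+W.min(0))/2)
```

```text
0.066 [ 591.6 -250.4] [33.  68.7] 85.4883804321289
0.05 [ 596.7 -251.3] [34.9 72.8] 85.48837280273438
225 [68, 68, 74, 85, 126, 158, 176, 177, 177, 176, 179, 180, 180, 181, 183, 182, 183, 185, 187, 187, 188, 187, 182, 156, 131, 122, 138, 132, 133, 134]
240 [63, 65, 73, 92, 143, 173, 193, 192, 193, 195, 196, 197, 195, 199, 199, 202, 203, 204, 204, 204, 204, 208, 206, 178, 150, 119, 141, 132, 131, 132]
(292, 205, 47, 92)
camera [ 0.507 -0.236  0.331]
lid ((609.1405639648438, -103.0274887084961), 42.658172607421875) [ 0.60882477 -0.10282415]
```

arm_command([
  [[0.6,-0.45,0,0,0,2.8],[0,0,-3.5,0,0,0],[0,0,-3.5,0,0,0],[0,0,-3.5,0,0,0],[0,0,-2.5,0,0,0],[0,0,-1.5,0,0,0],[0,0,0,0,0,0],[0,0,0,0,0,0]],
])

```text
t: 6.6
tool_pos: [0.5922, -0.2499, 0.0206]
orientation: [-0.12, -3.138, -0.001]
force: [-0.5, 0.1, 0.6]
opening: 0.0787
gripper_force: 0.0
```

arm_command([
  [[0,0,0,0,0,0],[0,0,0,0,0,0],[0,0,0,0,0,0],[0,0,0,0,0,0],[0,0,0,0,0,0],[0,0,0,0,0,0],[0,0,0,0,0,0],[0,0,0,0,0,0]],
], gripper=-1, squeeze=25)

```text
t: 7.27
tool_pos: [0.5923, -0.2508, 0.0207]
orientation: [0.122, 3.139, 0.0]
force: [-0.3, 0.8, 1.3]
opening: 0.0337
gripper_force: 25.0
```

arm_command([
  [[0,0,3,0,0,0],[0,0,4,0,0,0],[0,0,4,0,0,0],[0,3.5,1,0,0,2],[0,3.5,0,0,0,2],[0,3.5,0,0,0,2],[0,3.5,0,0,0,2],[0,3.5,0,0,0,2],[0,3.5,0,0,0,0.5],[0,3.6,0,0,0,0],[0,0,0,0,0,0],[0,0,0,0,0,0]],
])

```text
t: 8.27
tool_pos: [0.5915, -0.0029, 0.1397]
orientation: [0.171, -3.135, -0.0]
force: [-0.9, -0.5, -4.5]
opening: 0.0339
gripper_force: 25.0
```

arm_command([
  [[0,0,0,0,0,0],[0,0,0,0,0,0]],
])

```text
t: 8.43
tool_pos: [0.592, -0.006, 0.1401]
orientation: [0.164, -3.136, 0.001]
force: [-0.5, 0.1, -4.5]
opening: 0.0338
gripper_force: 25.0
```

```bash
python3 look.py w4
```

```text
t 8.43 pos [ 0.592  -0.006   0.1401] ori [ 1.640e-01 -3.136e+00  1.000e-03] F [-0.5  0.1 -4.5] op 0.0338 q [-0.1   0.16  1.6  -0.    1.38 -1.77]
tooly yaw 96.0 TCP foot px [[319.6 231.6]]
```

View pics/w4.png

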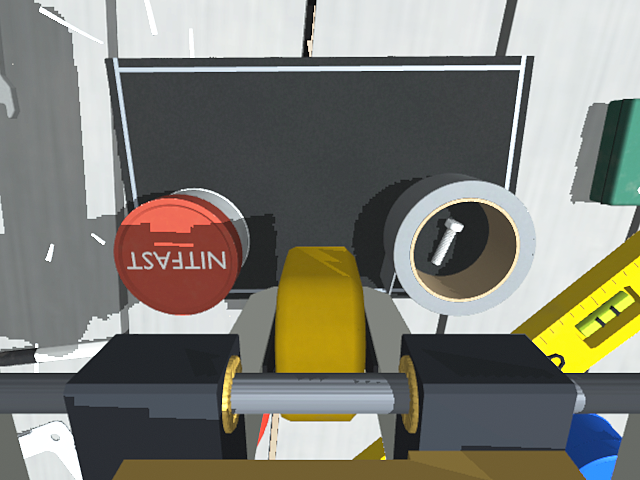

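The held tape measure sits between the tin (lid centre about (178,256)) and the roll (centre about (464,245), with the bolt inside its core). The mat's front corners are (108,58) and (534,56).

Run:
```python
from wl import *
c=wc('w4')
def circ(p):
    p=p[:,:2]; A=np.c_[2*p,np.ones(len(p))]; x=np.linalg.lstsq(A,(p**2).sum(1),rcond=None)[0]; return x[:2].round(4),np.sqrt(x[2]+x[0]**2+x[1]**2).round(4)
print('roll',circ(ray(c,[(393,240),(536,240),(465,174),(462,316)],.046)))
im=cv2.imread('pics/w4.png'); h=cv2.cvtColor(im,cv2.COLOR_BGR2HSV)
lid=cv2.inRange(h,(0,150,60),(8,255,255))|cv2.inRange(h,(172,150,60),(180,255,255)); lid[:,:100]=0;lid[:,260:]=0;lid[330:]=0
k=max(cv2.findContours(lid,0,1)[0],key=cv2.contourArea); W=ray(c,k[:,0,:],.053)[:,:2]; print('lid',cv2.minEnclosingCircle((W*1000).astype(np.float32)))
p=ray(c,[(108,58),(534,56)],.002)[:,:2]; d=p[1]-p[0]; th=np.arctan2(-d[0],d[1]); print('front',p,p.mean(0),np.linalg.norm(d),np.degrees(th))
print('mat ctr',p.mean(0)+.095*np.array([np.cos(th),np.sin(th)]))
m=p.mean(0); 
for a in (.033,.035): print('span tgt',a,m+a*np.array([np.cos(th),np.sin(th)]))
```

```text
roll (array([0.5834, 0.0953]), np.float64(0.0516))
lid ((607.2996826171875, -102.88473510742188), 45.053802490234375)
front [[ 0.48059906 -0.17083268]
 [ 0.44714098  0.13354835]] [ 0.46387002 -0.01864217] 0.30621438850350485 6.272866026832122
mat ctr [ 0.55830124 -0.00826213]
span tgt 0.033 [ 0.49667245 -0.01503647]
span tgt 0.035 [ 0.49866047 -0.01481794]
```

arm_command([
  [[0.1,0.2,-3,0,0,0.2],[0,0,-3,0,0,0],[0,0,-3,0,0,0],[0,0,-1.5,0,0,0],[0,0,-0.8,0,0,0],[0,0,-0.3,0,0,0],[0,0,0,0,0,0],[0,0,0,0,0,0],[0,0,0,0,0,0]],
])

```text
t: 9.23
tool_pos: [0.5948, -0.0033, 0.0265]
orientation: [-0.171, 3.134, -0.001]
force: [-0.7, -0.3, -3.6]
opening: 0.0339
gripper_force: 25.0
```

arm_command([
  [[0,0,-0.2,0,0,0],[0,0,-0.1,0,0,0],[0,0,0,0,0,0],[0,0,0,0,0,0]],
])

```text
t: 9.57
tool_pos: [0.5943, -0.0031, 0.0229]
orientation: [-0.172, 3.135, -0.001]
force: [-0.8, -0.1, 4.0]
opening: 0.0338
gripper_force: 25.0
```

arm_command([
  [[0,0,0,0,0,0],[0,0,0,0,0,0],[0,0,0,0,0,0],[0,0,0,0,0,0],[0,0,3,0,0,0],[0,0,4,0,0,0],[0,0,4,0,0,0],[0,0,2.5,0,0,0],[0,0,0,0,0,0]],
], gripper=0.05)

```text
t: 10.32
tool_pos: [0.5974, -0.0033, 0.1646]
orientation: [-0.171, 3.126, -0.003]
force: [0.4, 0.1, 0.1]
opening: 0.0491
gripper_force: 0.0
```

arm_command([
  [[-1.3,3.2,0,0,0,0],[-1.3,3.2,0,0,0,0],[-1.3,3.2,0,0,0,0],[-1.3,3.2,0,0,0,0],[-1.3,3.2,0,0,0,0],[-1.3,3.2,0,0,0,0],[-1.2,3.2,0,0,0,0],[0,0,-2,0,0,0],[0,0,0,0,0,0],[0,0,0,0,0,0],[0,0,0,0,0,0]],
], gripper=0.5)

```text
t: 11.23
tool_pos: [0.5032, 0.2202, 0.1365]
orientation: [0.17, -3.136, 0.001]
force: [-0.0, -0.2, 0.1]
opening: 0.0699
gripper_force: 0.0
```

```bash
python3 look.py w5
python3 - <<'E'
from wl import *
c=wc('w5'); im=cv2.imread('pics/w5.png'); h=cv2.cvtColor(im,cv2.COLOR_BGR2HSV)
m=cv2.inRange(h,(60,90,20),(95,255,255)); m[330:]=0
for k in cv2.findContours(m,0,1)[0]:
    if cv2.contourArea(k)<500: continue
    for z in (.026,.013):
        r=cv2.minAreaRect((ray(c,k[:,0,:],z)[:,:2]*1000).astype(np.float32)); print(z,np.round(r[0],1),np.round(r[1],1),r[2],cv2.boundingRect(k))
im2=eyes.read_camera('top'); cv2.imwrite('pics/top2.png',im2)
o=np.zeros((480,800,3),np.uint8); o[:,:640]=im; o[:110,640:]=cv2.resize(im2[185:310,240:422],(160,110)); cv2.imwrite('pics/v5.png',o)
E
```

```text
t 11.23 pos [0.5032 0.2202 0.1365] ori [ 1.700e-01 -3.136e+00  1.000e-03] F [-0.  -0.2  0.1] op 0.0699 q [ 0.32  0.05  1.73 -0.    1.37 -1.36]
tooly yaw 96.2 TCP foot px [[319.6 232.7]]
0.026 [503.2 222. ] [76.1 44.1] 6.010746955871582 (292, 189, 61, 99)
0.013 [506.9 222.4] [79.6 46.1] 6.0107340812683105 (292, 189, 61, 99)
```

View pics/v5.png

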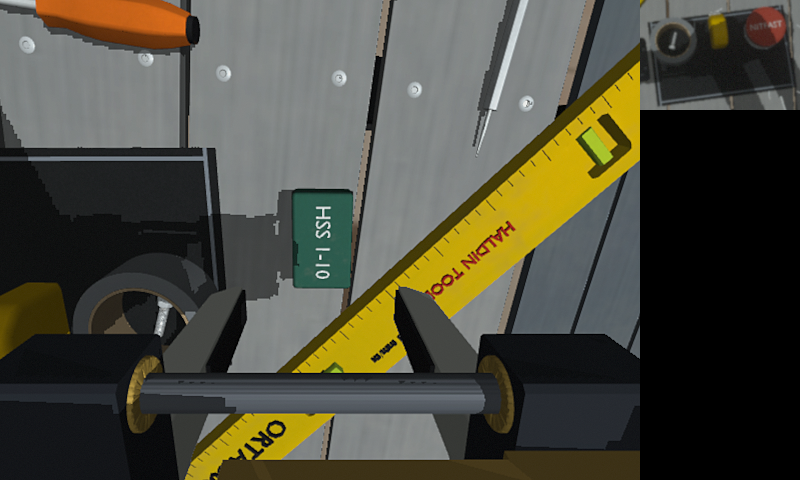

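The wrist view shows the 76 mm box at columns 292–352, rows 189–288, with the spirit level clear to its right. The inset shows the tape measure standing between the roll and the tin.

arm_command([
  [[0.05,0.2,-3,0,0,-0.2],[0,0,-3.5,0,0,0],[0,0,-3,0,0,0],[0,0,-2,0,0,0],[0,0,-1.3,0,0,0],[0,0,0,0,0,0],[0,0,0,0,0,0]],
])

```text
t: 11.92
tool_pos: [0.5042, 0.2226, 0.0091]
orientation: [0.165, -3.137, 0.0]
force: [0.3, -0.8, 1.3]
opening: 0.0696
gripper_force: 0.0
```

arm_command([
  [[0,0,0,0,0,0],[0,0,0,0,0,0],[0,0,0,0,0,0],[0,0,0,0,0,0],[0,0,0,0,0,0],[0,0,0,0,0,0],[0,0,0,0,0,0]],
], gripper=-1)

```text
t: 12.5
tool_pos: [0.5046, 0.2232, 0.0098]
orientation: [-0.166, 3.135, 0.0]
force: [-1.5, -1.6, 6.6]
opening: 0.0449
gripper_force: 25.0
```

arm_command([
  [[0,0,3,0,0,0],[0,0,4,0,0,0],[0,0,4,0,0,0],[1.1,-3.6,4,0,0,0],[1.15,-3.6,0,0,0,0],[1.15,-3.6,0,0,0,0],[1.15,-3.6,0,0,0,0],[1.15,-3.6,0,0,0,0],[1.15,-3.6,0,0,0,0],[1.15,-3.6,0,0,0,0],[1.15,-3.6,0,0,0,0],[1.15,-3.6,0,0,0,0]],
])

```text
t: 13.5
tool_pos: [0.6039, -0.094, 0.1485]
orientation: [0.166, -3.136, -0.001]
force: [0.9, 0.3, -1.4]
opening: 0.0448
gripper_force: 25.0
```

arm_command([
  [[0,0,0,0,0,0],[0,0,0,0,0,0],[0,0,0,0,0,0]],
])

```text
t: 13.75
tool_pos: [0.6035, -0.0921, 0.1482]
orientation: [0.165, -3.136, -0.002]
force: [-0.3, 0.6, -3.2]
opening: 0.045
gripper_force: 25.0
```

```bash
python3 look.py w6
```

```text
t 13.75 pos [ 0.6035 -0.0921  0.1482] ori [ 1.650e-01 -3.136e+00 -2.000e-03] F [-0.3  0.6 -3.2] op 0.045 q [-0.24  0.2   1.54  0.    1.4  -1.91]
tooly yaw 96.0 TCP foot px [[319.4 229.1]]
```

View pics/w6.png

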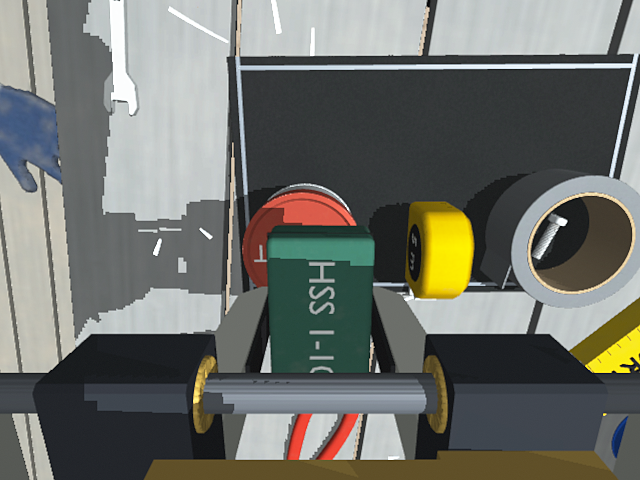

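The box hangs over the tin's lid, and the tape measure stands upright at (440,250) with the bolt in the roll's core. I'll shift about 1 cm to the lid's centre and lower.

arm_command([
  [[0.4,-1.1,0,0,0,0.2],[0,0,-3,0,0,0],[0,0,-3,0,0,0],[0,0,-1.5,0,0,0],[0,0,-0.4,0,0,0],[0,0,0,0,0,0],[0,0,0,0,0,0],[0,0,0,0,0,0]],
])

```text
t: 14.47
tool_pos: [0.6096, -0.1034, 0.0722]
orientation: [-0.172, 3.134, -0.002]
force: [0.9, 0.3, -1.6]
opening: 0.0451
gripper_force: 25.0
```

arm_command([
  [[-0.15,0,-0.3,0,0,0],[0,0,-0.2,0,0,0],[0,0,0,0,0,0],[0,0,0,0,0,0]],
])

```text
t: 14.8
tool_pos: [0.6066, -0.1033, 0.0651]
orientation: [-0.171, 3.137, -0.0]
force: [0.5, 0.1, -2.2]
opening: 0.045
gripper_force: 25.0
```

arm_command([
  [[0.05,0,-0.15,0,0,0],[0,0,0,0,0,0],[0,0,0,0,0,0]],
])

```text
t: 15.05
tool_pos: [0.6071, -0.1034, 0.0648]
orientation: [-0.171, 3.137, -0.0]
force: [-6.2, 1.1, 7.6]
opening: 0.0448
gripper_force: 25.0
```

arm_command([
  [[0,0,0,0,0,0],[0,0,0,0,0,0],[0,0,0,0,0,0],[0,0,0,0,0,0],[0,0,3,0,0,0],[0,0,4,0,0,0],[0,0,2.5,0,0,0],[0,0,0,0,0,0]],
], gripper=0.3)

```text
t: 15.72
tool_pos: [0.611, -0.1043, 0.1662]
orientation: [-0.171, 3.126, -0.005]
force: [0.2, 0.3, 1.6]
opening: 0.0603
gripper_force: 0.0
```

arm_command([
  [[-2.65,-2.45,0,0,0,-1],[-2.65,-2.45,0,0,0,-1],[-2.65,-2.45,0,0,0,-1],[-2.65,-2.45,0,0,0,-1],[-2.65,-2.45,-1,0,0,-1],[-2.65,-2.45,-1,0,0,-1],[0,0,0,0,0,0],[0,0,0,0,0,0],[0,0,0,0,0,0]],
], gripper=0.2)

```text
t: 16.47
tool_pos: [0.4483, -0.2502, 0.1385]
orientation: [-0.006, 3.141, 0.0]
force: [1.0, -0.7, 0.1]
opening: 0.0555
gripper_force: 0.0
```

```bash
python3 look.py w7
python3 - <<'E'
from wl import *
im=cv2.imread('pics/w7.png'); im2=eyes.read_camera('top'); cv2.imwrite('pics/top3.png',im2)
o=np.zeros((480,800,3),np.uint8); o[:,:640]=im; o[:110,640:]=cv2.resize(im2[185:310,240:422],(160,110)); cv2.imwrite('pics/v7.png',o)
E
```

```text
t 16.47 pos [ 0.4483 -0.2502  0.1385] ori [-0.006  3.141  0.   ] F [ 1.  -0.7  0.1] op 0.0555 q [-0.61 -0.05  1.82  0.    1.37 -2.18]
tooly yaw 90.2 TCP foot px [[319.5 231.9]]
```

View pics/v7.png

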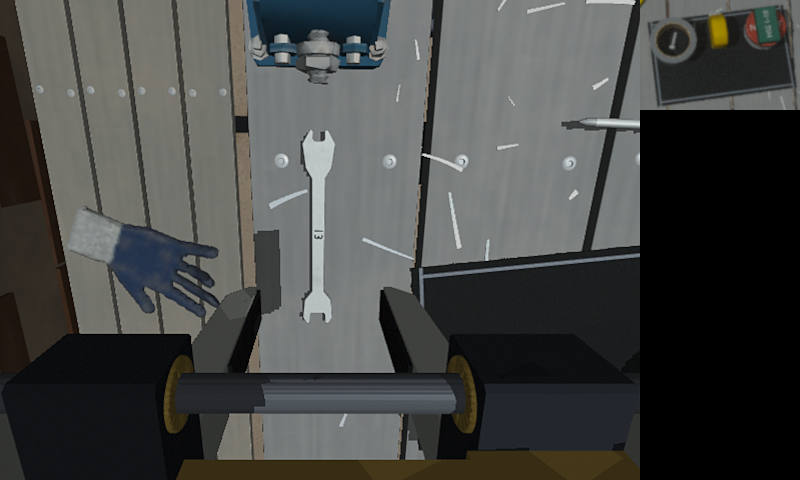

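The spanner runs from (319,131) to (317,322), its middle close to the TCP foot, and the vise is clear of it. The inset shows the box on the lid; I'll check its centring.

Run:
```python
from wl import *
a,b=ray(wc('w7'),[(318.5,130),(317.5,322)],.004)[:,:2]; print(a,b,(a+b)/2,np.linalg.norm(a-b),np.degrees(np.arctan2(*(b-a)[::-1])))
im=cv2.imread('pics/top3.png'); c=cam('top'); h=cv2.cvtColor(im,cv2.COLOR_BGR2HSV)
g=cv2.inRange(h,(55,80,20),(95,255,255)); g[:, :340]=0;g[:,430:]=0;g[:170]=0;g[270:]=0
k=max(cv2.findContours(g,0,1)[0],key=cv2.contourArea); r=cv2.minAreaRect((ray(c,k[:,0,:],.081)[:,:2]*1000).astype(np.float32)); print('box',r,cv2.boundingRect(k))
w=cv2.inRange(h,(0,110,50),(12,255,255))|cv2.inRange(h,(165,110,50),(180,255,255)); w[:, :340]=0;w[:,430:]=0;w[:170]=0;w[270:]=0
k=max(cv2.findContours(w,0,1)[0],key=cv2.contourArea);W=ray(c,k[:,0,:],.056)[:,:2]; print('lid',W.min(0),W.max(0), cv2.minEnclosingCircle((W*1000).astype(np.float32)))
y=cv2.inRange(h,(18,120,80),(35,255,255)); y[:, :300]=0;y[:,345:]=0;y[:180]=0;y[270:]=0
k=max(cv2.findContours(y,0,1)[0],key=cv2.contourArea); r=cv2.minAreaRect((ray(c,k[:,0,:],.068)[:,:2]*1000).astype(np.float32)); print('tape',r)
```

```text
[ 0.37011876 -0.25125701] [ 0.52948563 -0.25161456] [ 0.4498022  -0.25143578] 0.15936726834763243 -0.1285462266751612
box ((604.6499633789062, -101.64340209960938), (73.98001861572266, 43.6210823059082), 6.028934001922607) (370, 192, 30, 42)
lid [ 0.57010666 -0.08490144] [ 0.63924317 -0.06046686] ((604.6749267578125, -79.68518829345703), 34.7142448425293)
tape ((597.7515869140625, -1.1447010040283203), (67.0815658569336, 36.712867736816406), 6.394346714019775)
```

arm_command([
  [[0.1,-0.1,-3,0,0,-0.3],[0,0,-3.5,0,0,0],[0,0,-3,0,0,0],[0,0,-2.5,0,0,0],[0,0,-1.3,0,0,0],[0,0,0,0,0,0],[0,0,0,0,0,0],[0,0,0,0,0,0]],
])

```text
t: 17.23
tool_pos: [0.4505, -0.2513, 0.0068]
orientation: [-0.001, 3.14, -0.001]
force: [-0.0, 0.6, 0.2]
opening: 0.056
gripper_force: 0.0
```

arm_command([
  [[0,0,-0.4,0,0,0],[0,0,0,0,0,0],[0,0,0,0,0,0]],
])

```text
t: 17.48
tool_pos: [0.4496, -0.2515, 0.0022]
orientation: [0.001, 3.141, -0.001]
force: [-0.6, -0.8, -0.7]
opening: 0.0556
gripper_force: 0.0
```

arm_command([
  [[0,0,0,0,0,0],[0,0,0,0,0,0],[0,0,0,0,0,0],[0,0,0,0,0,0],[0,0,0,0,0,0],[0,0,0,0,0,0],[0,0,0,0,0,0],[0,0,0,0,0,0],[0,0,0,0,0,0]],
], gripper=-1, squeeze=30)

```text
t: 18.23
tool_pos: [0.4491, -0.2513, 0.0015]
orientation: [0.001, 3.142, -0.0]
force: [-0.3, -0.2, 0.7]
opening: 0.0241
gripper_force: 30.0
```

arm_command([
  [[0,0,3,0,0,0],[0,0,4,0,0,0],[0,0,4,0,0,0],[0.4,2,2,0,0,-6.9],[0.4,2,0,0,0,-6.9],[0.4,2,0,0,0,-6.9],[0.4,2,0,0,0,-6.9],[0.4,2,0,0,0,-6.9],[0.4,2,0,0,0,-6.9],[0.4,2,0,0,0,-6.9],[0.4,2,0,0,0,-6.9],[0.4,2,0,0,0,-6.9]],
])

```text
t: 19.23
tool_pos: [0.485, -0.0702, 0.1312]
orientation: [-1.629, -2.686, 0.0]
force: [-0.0, -0.1, -0.9]
opening: 0.0243
gripper_force: 30.0
```

arm_command([
  [[0.4,2,0,0,0,-6.9],[0.4,2,0,0,0,-6.9],[0.3,1.6,0,0,0,-6.9],[0,0,0,0,0,0],[0,0,0,0,0,0],[0,0,0,0,0,0]],
])

```text
t: 19.73
tool_pos: [0.4958, -0.0157, 0.1313]
orientation: [-2.074, -2.36, 0.001]
force: [-0.0, 0.7, -0.9]
opening: 0.0238
gripper_force: 30.0
```

```bash
python3 look.py w8
```

```text
t 19.73 pos [ 0.4958 -0.0157  0.1313] ori [-2.074e+00 -2.360e+00  1.000e-03] F [-0.   0.7 -0.9] op 0.0238 q [-0.13 -0.09  1.88 -0.    1.36 -0.26]
tooly yaw 7.4 TCP foot px [[319.8 234.7]]
```

View pics/w8.png

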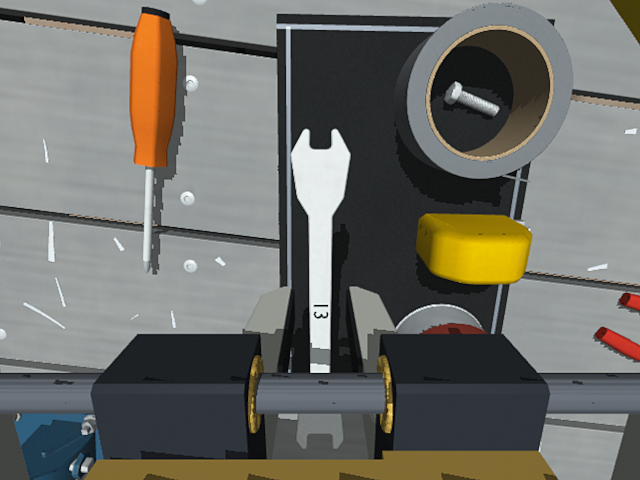

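The spanner is held level and squarely, over the front strip of the mat. The tape measure, the roll with the bolt, and the tin are undisturbed. I'll trim the yaw by −1.2° and lower.

arm_command([
  [[0.05,0.05,-3,0,0,-1.2],[0,0,-3,0,0,0],[0,0,-3,0,0,0],[0,0,-2,0,0,0],[0,0,-1.0,0,0,0],[0,0,0,0,0,0],[0,0,0,0,0,0],[0,0,0,0,0,0]],
])

```text
t: 20.45
tool_pos: [0.498, -0.0153, 0.0132]
orientation: [2.102, 2.332, 0.002]
force: [-0.5, 0.8, -1.2]
opening: 0.0243
gripper_force: 30.0
```

arm_command([
  [[-0.1,0,-0.5,0,0,0],[0,0,-0.25,0,0,0],[0,0,0,0,0,0],[0,0,0,0,0,0]],
])

```text
t: 20.78
tool_pos: [0.4957, -0.0148, 0.0042]
orientation: [2.103, 2.334, 0.0]
force: [-0.4, 0.8, -1.1]
opening: 0.024
gripper_force: 30.0
```

arm_command([
  [[0.05,0,-0.1,0,0,0],[0,0,0,0,0,0],[0,0,0,0,0,0]],
])

```text
t: 21.03
tool_pos: [0.4963, -0.0148, 0.0035]
orientation: [2.103, 2.334, 0.0]
force: [-3.1, 0.2, 5.6]
opening: 0.0242
gripper_force: 30.0
```

arm_command([
  [[0,0,0,0,0,0],[0,0,0,0,0,0],[0,0,0,0,0,0],[0,0,0,0,0,0],[0,0,2,0,0,0],[0,0,3,0,0,0],[0,0,4,0,0,0],[0,0,4,0,0,0],[0,0,4,0,0,0],[-2,3,3,0,0,0],[-2,3.5,0,0,0,0],[0,0,0,0,0,0]],
], gripper=-0.1)

```text
t: 22.03
tool_pos: [0.4576, 0.051, 0.2023]
orientation: [2.099, 2.335, 0.007]
force: [-0.3, 0.4, -1.4]
opening: 0.0422
gripper_force: 0.0
```

arm_command([
  [[-1,4,0,0,0,0],[-1,4,0,0,0,0],[-1,4,0,0,0,0],[-1,4,0,0,0,0],[-1,4,0,0,0,0],[-1,4,0,0,0,0],[0,0,0,0,0,0],[0,0,0,0,0,0],[0,0,0,0,0,0]],
])

```text
t: 22.78
tool_pos: [0.3981, 0.2866, 0.1991]
orientation: [2.101, 2.335, -0.002]
force: [0.7, 0.5, -0.2]
opening: 0.042
gripper_force: 0.0
```

Run:
```python
from h import *
st(); im=eyes.read_camera('top'); s=eyes.read_camera('side'); cv2.imwrite('pics/top4.png',im)
a=cv2.resize(im[180:315,240:425],(555,405),interpolation=cv2.INTER_CUBIC); b=cv2.resize(s[150:300,250:400],(245,245))
o=np.zeros((405,800,3),np.uint8); o[:,:555]=a; o[:245,555:]=b; cv2.imwrite('pics/v9.png',o)
```

```text
t 22.78 pos [0.3981 0.2866 0.1991] ori [ 2.101e+00  2.335e+00 -2.000e-03] F [ 0.7  0.5 -0.2] op 0.042 q [ 0.52 -0.16  1.81 -0.    1.49  0.41]
```

View pics/v9.png

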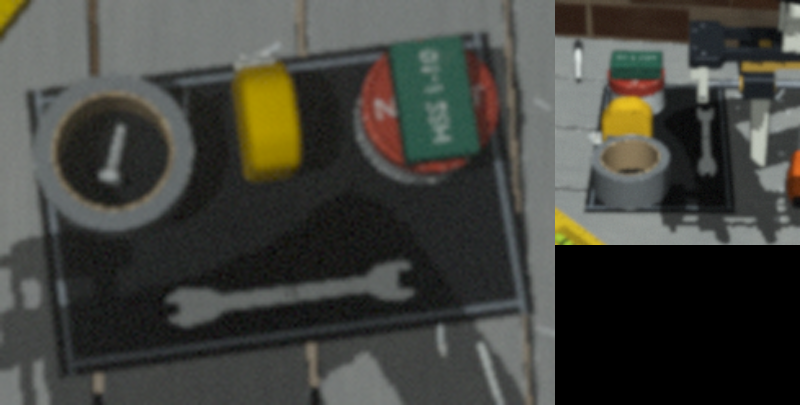

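The bolt lies in the core, the tape measure stands upright with its long side front to back, the box is flat on the lid, and the spanner is parallel to the front edge, from (167,308) to (413,280). A last check of the numbers before handing in.

Run:
```python
from fr import *
f=lambda a:np.array(a)/3.+[240-.33,180-.33]
P=ray(c,f([(30,92),(64,376),(529,312),(486,34)]),.002)[:,:2]; print(P.mean(0))
p=ray(c,f([(167,308),(413,280)]),.006)[:,:2]
e=P[2]-P[1]; n=np.array([-e[1],e[0]])/np.linalg.norm(e)
print('dist ends',(p-P[1])@n,'along',((p.mean(0)-P[1])@e/np.linalg.norm(e)),np.linalg.norm(e))
```

```text
[ 0.55610165 -0.0094567 ]
dist ends [0.03394587 0.03037411] along 0.1511039730128044 0.3029346791691815
```

The spanner is about 32 mm in from the front edge, centred to within a millimetre, and parallel to it within about 1°. Handing in.

```bash
python3 -c "
from plant import ticket
print(ticket.close_job())"
```

```text
the job is handed in; nothing more can be done
None
```

The job is handed in after about 23 s of robot time: in the order asked, the bolt is in the roll's core, the tape measure stands midway between tin and roll, the bit box lies on the tin's lid, and the spanner lies about 32 mm in from the mat's front edge.

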